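# Press the raised cake-tub lids home

### The job

Three cake tubs stand on the packing bench; two of them have their lids only half on, standing higher than the third. Press both of these lids straight down until they are fully home, without tipping or shifting their tubs, and do not touch the tub that is already shut.

Things in the scene. Friction and masses are not known exactly. Their poses are not given: they have to be found in the camera images.
- lid_a (a point): the lid of one tub that is half on: white, 107 mm across, level, on a clear tub 100 mm across with a ring cake inside and a thin white collar round it; a gap of 12 to 16 mm shows between lid and collar. The point is the centre of the lid's top, z up, 72 to 76 mm above the bench at the start and 60 mm when fully home. It slides straight down against about 10 N and then meets a hard stop; it stays where it is left
- lid_b (a point): the half-on lid of another tub just like it: same sizes, start heights, 10 N resistance and home height of 60 mm; the point is again the centre of its top. Both tubs are loose, about 0.14 kg, on a foot 54 mm across: a lid pressed more than about 25 mm from its centre tips its tub
- tub_c: a tub of the same kind with its lid already fully home (no gap): 60 mm high in all, 107 mm across the lid. Origin at the centre of its underside, z up. Not to be touched

How it is judged:
By the outcome, as a careful person would: the job done as asked, in the order asked, and still so for the second after the job is handed in, with the robot touching nothing.
It also fails if it takes over 42 s, if anything falls off the work surface, if the arm or the gripper's body presses on something with over 40 N, if the wrist force passes 120 N, or if a joint passes its speed limit or range.

### The arm

A 6-joint arm with a two-finger parallel gripper is mounted at the origin on a cart in front of the work surface, level with it; the furniture and walls round the work are solid. World frame = base frame: x ahead of the robot, y to its left, z up, the work surface at z = 0. Lengths are in m, angles in rad, forces in N, time in s.
With the tool pointing down it reaches from about 0.25 to 0.775 m from the base axis. Payload 4 kg.
Tool frame: the origin (TCP) lies at the very end of the fingers, on their centre line; the grasp point (between the pads) lies 19 mm behind it; z points along the fingers, y is the line along which they close (so a half turn about z gives the same grasp; the last joint's range is limited). The gripper opens to 94 mm and grips with 3 to 60 N. Pads are 16 mm wide; open, the fingers measure 119 mm over their backs; the gripper's body (75 mm by 177 mm) begins 78 mm behind the grasp point.
Start: joints at [-1.341, 0.087, 1.371, -0, 1.684, -0.103], TCP at [0.18, -0.52, 0.182] pointing down, gripper open.
Joint ranges: [-3.1, 3.1], [-0.76, 2.03], [0.27, 2.55], [-1.08, 4.22], [0.17, 2.65], [-2.57, 2.57]. Speed limits (rad/s): [2.79, 2.79, 3.14, 3.14, 3.14, 3.14].

### API

Orientations are given as [roll, pitch, yaw] about the fixed x, y, z axes, in that order (R = Rz(yaw) Ry(pitch) Rx(roll)).
In Python, from workcell import manip gives the robot as it stands. The module is installed in compiled form; this text tells all that it offers.
- The arm moves only by the tool jog_arm, never from a script. Its argument "motion" is a list that holds one entry, the list of rows, each a list of 5 numbers: the shift along the tool's x, y, z scaled (see below), then the turn about the tool's z scaled (see below), then the opening, from 0 (shut) to 1 (fully open). A call has 1 to 20 rows; each row is the pose to reach, as a shift and turn from the pose commanded when the call began, along the tool's axes at that moment; what a row does not reach only later rows make up. The controller multiplies each number of a shift by 0.1 m and each number of a turn by 0.5 rad. A row lasts 1/10 s, in which the tool goes at most 50 mm and 8.59 degrees, less where a joint would pass 70% of its speed; a pose out of reach is approached as far as the arm can. A call with a number of a shift or a turn outside -1 to 1 is refused whole. A call with a gripper value outside its range is refused whole. The fingers move at their own pace and stop on an object; the grip force is fixed at half the most. Time passes only in rows, so rows that repeat a pose let the fingers close. It gives the time, the measured TCP pose, the force, the opening and the grip force at its end, in the units of the state.
- manip.get_obs(): the state, without advancing time (a new reading comes with each control period).
- manip.get_image(name): name is "side" or "top"; returns (picture, depth): 420x560x3 uint8, red, green, blue; 420x560 float32, m along the optical axis (not along the pixel's ray), 0 where there is no reading.
- manip.camera_info(name): a dict with "camera_matrix" (3x3 intrinsics, pixels), "rvec" (rotation vector, rad) and "tvec" (3), from world to camera coordinates, as OpenCV has them. Camera axes: x right, y down, z forward; pixel columns grow to the right and rows downward; lengths in m; the calibration is good to about 2 mm. A picture is of the moment at which its call begins. camera_info takes no time and is no camera call.
- manip.close_job(): hands the job in; it is judged then, once.
Trained networks look in the newest picture that a camera, given by its name, has taken for a name from the list of things; names that differ only in an ending like _2 or _b are one class to them, and where a whole thing is asked for, a point or a joint stands for the part that bears it (a point fixed in the world has none). Each returns a list of dicts, best first, with "p" (0 to 1); they miss things now and then, are a little off and sometimes report something else, mostly with a low value. They report only what shows in the picture. A call takes as long as a camera call.
- manip.recognise(camera, query): "point" ([x, y, z] in m, in the coordinates of the camera as it stood for that picture, good to about 4 mm: the middle of the surface that is visible of it).
- manip.regions_of(camera, query): "mask" (420x560 bool, what is visible of it).
The state is a dict: "clock": time; "q": joint angles; "joint_velocities": joint speeds; "joint_efforts": joint torques, N m; "eef_pos": TCP position; "eef_rot": TCP orientation; "wrist_force": force on the tool from outside, world axes, zero at the start; "wrist_torque": the same for the moment, N m; "grip_width": opening from 0.0 (shut) to 1.0 (fully open); "grasp_force": force on a finger pad.
Only numpy, scipy, OpenCV 4.12 (cv2) and the standard library are available. Lean on these libraries where they do the work, as an engineer would, in place of code of your own. Each camera call takes 0.05 s, during which the arm holds its last target. There are 200 camera calls.

## Working session

There is one attempt and no reset: what is moved stays moved. The work goes in short steps, Python scripts to look and compute and a tool call to move; the robot and the scene stay as the last step left them, time stands still between calls to the robot, and variables do not carry over. Pictures are saved under pics/ and viewed, at most 10 in all, crops included, and the job is handed in when it is done.

Besides the shell and the picture viewer there is one more tool, called after "Call:" as a command line: name --argument value ..., lists and objects as JSON in quotes. jog_arm: Moves the arm, as the interface text tells. Shifts and turns lie within -1 to 1; 1 stands for 0.1 m of shift or 0.5 rad of turn. Its arguments: {"type":"object","properties":{"motion":{"type":"array"}},"required":["motion"]}

```bash
mkdir -p pics
cat > h.py <<'E'
import numpy as np, cv2
from workcell import manip
def cam(n):
    c=manip.camera_info(n);R=cv2.Rodrigues(np.array(c["rvec"],float))[0]
    return np.array(c["camera_matrix"]),R,np.array(c["tvec"],float).ravel()
def cloud(n,d):
    K,R,t=cam(n);v,u=np.mgrid[:d.shape[0],:d.shape[1]]
    P=np.stack([(u-K[0,2])/K[0,0]*d,(v-K[1,2])/K[1,1]*d,d],-1)
    return (P-t)@R
E
python3 - <<'E'
from h import *
ims=[]
for n in("top","side"):
    p,d=manip.get_image(n);cv2.imwrite(f"pics/{n}0.png",p[:,:,::-1]);np.save(n+"d.npy",d)
    X=cloud(n,d)
    for q in("lid_a","tub_c"):
        K,R,t=cam(n)
        for r in manip.recognise(n,q): print(n,q,round(r["p"],2),((np.array(r["point"])-t)@R).round(3))
        for r in manip.regions_of(n,q):
            m=r["mask"]&(d>0);Y=X[m];h=np.percentile(Y[:,2],90);T=Y[abs(Y[:,2]-h)<.004]
            v,u=np.nonzero(m)
            (cx,cy),rad=cv2.minEnclosingCircle(T[:,:2].astype(np.float32))
            print(" mask",round(r["p"],2),m.sum(),(int(u.mean()),int(v.mean())),"h",h.round(4),"med",T.mean(0).round(3),"circ",round(cx,3),round(cy,3),round(rad,4))
o=manip.get_obs();print(o["clock"],o["eef_pos"],o["eef_rot"],o["grip_width"])
E
```

```text
top lid_a 0.95 [ 0.508 -0.305  0.076]
top lid_a 0.77 [ 0.555 -0.073  0.074]
 mask 0.84 1663 (310, 205) h 0.0759 med [ 0.554 -0.074  0.074] circ 0.555 -0.074 0.0536
 mask 0.6 1787 (411, 221) h 0.076 med [ 0.51  -0.306  0.074] circ 0.511 -0.306 0.0536
top tub_c 0.57 [0.424 0.173 0.058]
 mask 0.65 1722 (206, 264) h 0.0606 med [0.423 0.177 0.059] circ 0.424 0.178 0.0537
side lid_a 0.82 [ 0.512 -0.289  0.075]
side lid_a 0.59 [ 0.556 -0.054  0.078]
 mask 0.82 1174 (282, 211) h 0.076 med [ 0.555 -0.068  0.075] circ 0.555 -0.071 0.0557
side tub_c 0.92 [0.423 0.201 0.06 ]
 mask 0.98 2410 (341, 298) h 0.0605 med [0.425 0.182 0.059] circ 0.427 0.179 0.0558
0.5 [ 0.17969492 -0.51980404  0.1823421 ] [-3.14156510e+00 -2.89717083e-05  3.32826968e-01] 1.00071269566941
```

View pics/top0.png

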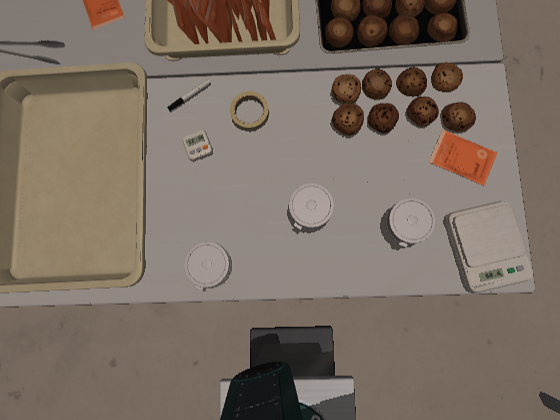

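View pics/side0.png

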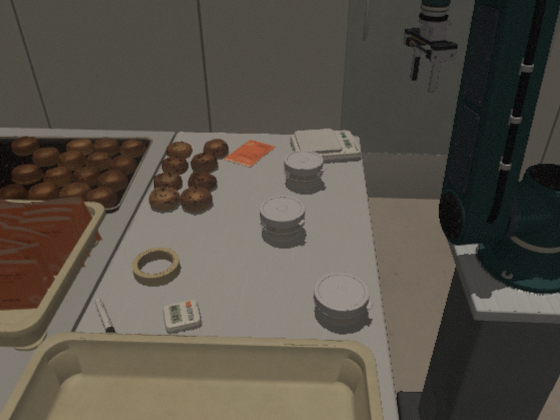

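The top view shows the two raised lids at (310,205) and (411,221), tops about 75 mm high. The shut tub is at (206,264), 60 mm high. In the side view the raised lids are at (282,211) and (304,165), with gaps showing, and the shut tub is at (341,298). I'll start with the lid at (0.510, -0.306), fingers closed.

Call:
jog_arm --motion '[[[0.3,-0.08,0,0,0],[0.6,-0.16,0,0,0],[0.95,-0.24,0,0,0],[0.95,-0.24,0,0,0]]]'

```text
clock: 0.9
eef_pos: [0.2645, -0.4642, 0.1827]
eef_rot: [3.141, -0.002, 0.338]
wrist_force: [0.7, 0.2, 0.4]
grip_width: 0.698
grasp_force: 0.0
```

Call:
jog_arm --motion '[[[0.3,-0.08,0,0,0],[0.6,-0.16,0,0,0],[0.95,-0.24,0,0,0],[0.95,-0.24,0,0,0]]]'

```text
clock: 1.3
eef_pos: [0.3458, -0.4109, 0.1825]
eef_rot: [-3.142, -0.001, 0.337]
wrist_force: [-0.2, -0.8, -0.4]
grip_width: 0.354
grasp_force: 0.0
```

Call:
jog_arm --motion '[[[0.3,-0.08,0,0,0],[0.6,-0.16,0,0,0],[0.95,-0.24,0,0,0],[0.95,-0.24,0,0,0]]]'

```text
clock: 1.7
eef_pos: [0.4273, -0.3576, 0.1822]
eef_rot: [-3.141, -0.001, 0.336]
wrist_force: [-0.2, -0.5, 0.1]
grip_width: 0.02
grasp_force: 0.0
```

Call:
jog_arm --motion '[[[0.3,-0.08,0,0,0],[0.6,-0.16,0,0,0],[0.95,-0.24,0,0,0],[0.95,-0.24,0,0,0],[0.95,-0.24,0,0,0]]]'

```text
clock: 2.2
eef_pos: [0.5066, -0.3061, 0.1821]
eef_rot: [3.141, 0.002, 0.333]
wrist_force: [-0.3, -0.1, -0.3]
grip_width: 0.006
grasp_force: 0.0
```

Call:
jog_arm --motion '[[[0.04,0.01,0.2,0,0],[0.04,0.01,0.45,0,0],[0.04,0.01,0.7,0,0],[0.04,0.01,0.9,0,0],[0.04,0.01,0.98,0,0],[0.04,0.01,0.98,0,0]]]'

```text
clock: 2.8
eef_pos: [0.5097, -0.3054, 0.0831]
eef_rot: [-3.14, 0.002, 0.331]
wrist_force: [-0.2, 0.5, -0.3]
grip_width: 0.006
grasp_force: 0.0
```

Call:
jog_arm --motion '[[[0,0,0.04,0,0],[0,0,0.07,0,0],[0,0,0.1,0,0],[0,0,0.13,0,0],[0,0,0.16,0,0],[0,0,0.18,0,0],[0,0,0.2,0,0],[0,0,0.2,0,0]]]'

```text
clock: 3.6
eef_pos: [0.5114, -0.3044, 0.0639]
eef_rot: [-3.141, 0.0, 0.333]
wrist_force: [0.4, 1.0, 0.1]
grip_width: 0.003
grasp_force: 0.0
```

Run:
```python
from h import *
p,d=manip.get_image("side");cv2.imwrite("pics/s1.png",cv2.resize(p[110:270,200:400,::-1],None,fx=4,fy=4)[:600,:800])
X=cloud("side",d)
m=(np.hypot(X[...,0]-.511,X[...,1]+.305)<.052)&(X[...,2]>.05)&(X[...,2]<.09)
print(m.sum(),np.percentile(X[m][:,2],[10,30,50,70,90]))
print(manip.get_obs()["wrist_force"])
```

```text
615 [0.06340582 0.07329697 0.07436004 0.0753126  0.07653495]
[-0.08844486  0.18311519  0.52141711]
```

View pics/s1.png

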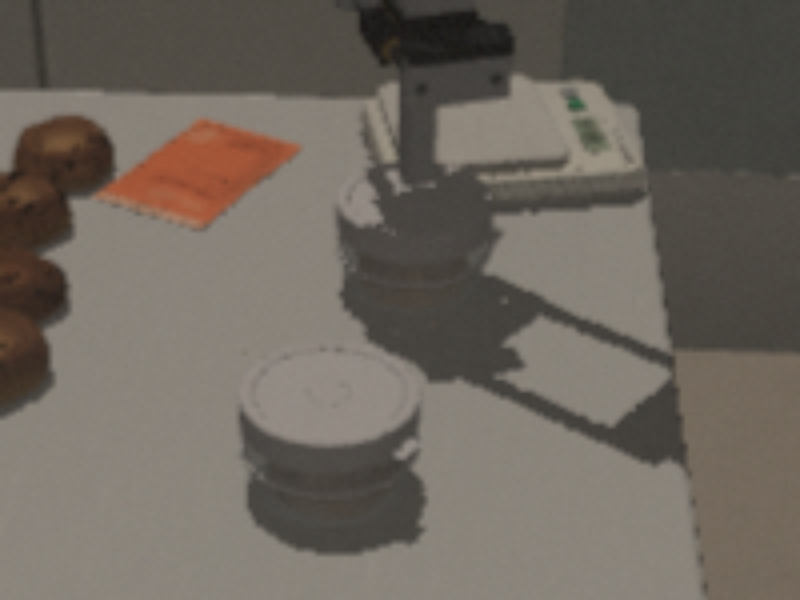

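The crop shows the lower end of the fingers at (418,180), against the lid's top, with the lid still up. The wrist force is almost zero, so I'll check the lid profile and where the fingers really are.

Run:
```python
from h import *
for n,d in(("top0",np.load("topd.npy")),("side0",np.load("sided.npy")),("side1",manip.get_image("side")[1]),("top1",manip.get_image("top")[1])):
    X=cloud(n[:-1],d);r=np.hypot(X[...,0]-.511,X[...,1]+.306)
    print(n,[ (round(a,3),len(z),np.median(z).round(4) if len(z) else 0) for a in np.arange(0,.06,.01) for z in [X[(r>=a)&(r<a+.01)&(X[...,2]>.03)&(X[...,2]<.09)][:,2]]])
    if n[-1]=="1":
        F=X[(X[...,2]>.085)&(X[...,2]<.13)&(r<.12)]
        for z in(.085,.1,.115):
            f=F[(F[:,2]>=z)&(F[:,2]<z+.015)]
            if len(f):print(z,len(f),f.min(0).round(3),f.max(0).round(3))
print(manip.get_obs()["eef_pos"])
```

```text
top0 [(np.float64(0.0), 59, np.float64(0.0742)), (np.float64(0.01), 172, np.float64(0.0737)), (np.float64(0.02), 292, np.float64(0.0737)), (np.float64(0.03), 409, np.float64(0.0736)), (np.float64(0.04), 534, np.float64(0.0741)), (np.float64(0.05), 390, np.float64(0.0727))]
side0 [(np.float64(0.0), 24, np.float64(0.0754)), (np.float64(0.01), 57, np.float64(0.0747)), (np.float64(0.02), 107, np.float64(0.0744)), (np.float64(0.03), 147, np.float64(0.0745)), (np.float64(0.04), 314, np.float64(0.0737)), (np.float64(0.05), 454, np.float64(0.0616))]
side1 [(np.float64(0.0), 23, np.float64(0.075)), (np.float64(0.01), 62, np.float64(0.0743)), (np.float64(0.02), 94, np.float64(0.074)), (np.float64(0.03), 130, np.float64(0.0742)), (np.float64(0.04), 269, np.float64(0.0739)), (np.float64(0.05), 482, np.float64(0.0606))]
0.085 23 [ 0.5   -0.308  0.088] [ 0.522 -0.289  0.099]
0.1 45 [ 0.5   -0.311  0.1  ] [ 0.522 -0.285  0.115]
0.115 48 [ 0.5   -0.313  0.115] [ 0.522 -0.287  0.13 ]
top1 [(np.float64(0.0), 0, 0), (np.float64(0.01), 0, 0), (np.float64(0.02), 0, 0), (np.float64(0.03), 13, np.float64(0.0739)), (np.float64(0.04), 69, np.float64(0.0746)), (np.float64(0.05), 139, np.float64(0.062))]
[ 0.51166541 -0.30462815  0.06449653]
```

The camera confirms the fingers are centred over the lid, and its top is still at 74 mm. There's no contact, so the tips sit higher than the reported TCP. I'll go down in small steps and watch the force.

Call:
jog_arm --motion '[[[0,0,0.02,0,0],[0,0,0.04,0,0],[0,0,0.06,0,0],[0,0,0.06,0,0]]]'

```text
clock: 4.15
eef_pos: [0.5113, -0.3044, 0.0578]
eef_rot: [-3.141, 0.001, 0.333]
wrist_force: [0.4, -0.1, -0.6]
grip_width: 0.01
grasp_force: 0.0
```

Call:
jog_arm --motion '[[[0,0,0.02,0,0],[0,0,0.04,0,0],[0,0,0.06,0,0],[0,0,0.06,0,0]]]'

```text
clock: 4.55
eef_pos: [0.5117, -0.3047, 0.0527]
eef_rot: [3.141, -0.0, 0.333]
wrist_force: [-0.2, 0.6, 2.8]
grip_width: 0.004
grasp_force: 0.6
```

Run:
```python
from h import *
p,d=manip.get_image("side");cv2.imwrite("pics/s2.png",cv2.resize(p[100:200,240:370,::-1],None,fx=6,fy=6,interpolation=2))
X=cloud("side",d);r=np.hypot(X[...,0]-.511,X[...,1]+.306)
for v in range(140,176,2): print(v,[tuple(X[v,u].round(3)) for u in(300,304,308)])
print(manip.get_obs()["wrist_force"],manip.get_obs()["q"])
```

```text
140 [(np.float64(0.522), np.float64(-0.303), np.float64(0.135)), (np.float64(0.51), np.float64(-0.22), np.float64(0.177)), (np.float64(0.5), np.float64(-0.22), np.float64(0.178))]
142 [(np.float64(0.522), np.float64(-0.305), np.float64(0.128)), (np.float64(0.511), np.float64(-0.287), np.float64(0.138)), (np.float64(0.501), np.float64(-0.294), np.float64(0.134))]
144 [(np.float64(0.522), np.float64(-0.307), np.float64(0.121)), (np.float64(0.511), np.float64(-0.291), np.float64(0.13)), (np.float64(0.501), np.float64(-0.3), np.float64(0.125))]
146 [(np.float64(0.522), np.float64(-0.308), np.float64(0.114)), (np.float64(0.511), np.float64(-0.288), np.float64(0.125)), (np.float64(0.5), np.float64(-0.295), np.float64(0.122))]
148 [(np.float64(0.522), np.float64(-0.304), np.float64(0.11)), (np.float64(0.511), np.float64(-0.292), np.float64(0.117)), (np.float64(0.5), np.float64(-0.299), np.float64(0.114))]
150 [(np.float64(0.522), np.float64(-0.309), np.float64(0.102)), (np.float64(0.511), np.float64(-0.289), np.float64(0.113)), (np.float64(0.5), np.float64(-0.294), np.float64(0.11))]
152 [(
[... 1629 characters left out ...]
(0.076))]
170 [(np.float64(0.519), np.float64(-0.248), np.float64(0.076)), (np.float64(0.509), np.float64(-0.253), np.float64(0.073)), (np.float64(0.498), np.float64(-0.253), np.float64(0.073))]
172 [(np.float64(0.519), np.float64(-0.25), np.float64(0.068)), (np.float64(0.509), np.float64(-0.253), np.float64(0.067)), (np.float64(0.498), np.float64(-0.253), np.float64(0.067))]
174 [(np.float64(0.519), np.float64(-0.255), np.float64(0.059)), (np.float64(0.509), np.float64(-0.252), np.float64(0.061)), (np.float64(0.498), np.float64(-0.258), np.float64(0.058))]
[-0.72096961 -0.10323498  2.75036734] [-6.32242413e-01  2.45576041e-01  1.44920559e+00 -5.48946483e-05
  1.44631249e+00  6.05794817e-01]
```

View pics/s2.png

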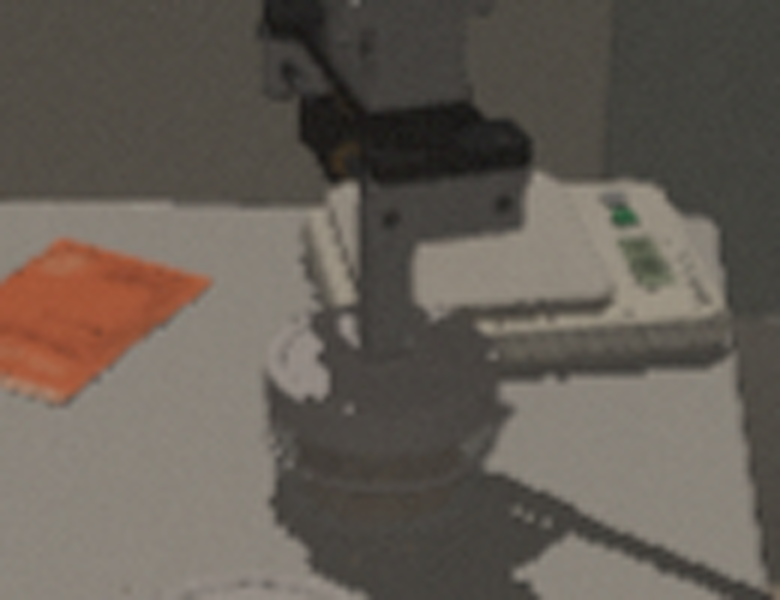

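The fingers have just touched at the lid centre: 2.8 N with the TCP reading 0.053, so the reading is about 22 mm low. I'll keep pressing in small steps, guided by the force.

Call:
jog_arm --motion '[[[0,0,0.02,0,0],[0,0,0.04,0,0],[0,0,0.06,0,0],[0,0,0.08,0,0],[0,0,0.08,0,0]]]'

```text
clock: 5.1
eef_pos: [0.5119, -0.3048, 0.0468]
eef_rot: [3.14, -0.001, 0.333]
wrist_force: [-2.3, 1.7, 8.9]
grip_width: 0.005
grasp_force: 4.3
```

Call:
jog_arm --motion '[[[0,0,0.02,0,0],[0,0,0.04,0,0],[0,0,0.06,0,0],[0,0,0.06,0,0]]]'

```text
clock: 5.5
eef_pos: [0.5119, -0.3048, 0.0407]
eef_rot: [3.14, -0.001, 0.333]
wrist_force: [-2.3, 2.7, 9.0]
grip_width: 0.005
grasp_force: 4.3
```

```bash
cat >> h.py <<'E'
def prof(n,x,y):
    d=manip.get_image(n)[1];X=cloud(n,d);r=np.hypot(X[...,0]-x,X[...,1]-y)
    P=X[(r<.07)&(X[...,2]>.054)&(X[...,2]<.085)]
    q=P[(r[(r<.07)&(X[...,2]>.054)&(X[...,2]<.085)]<.045)]
    (cx,cy),R=cv2.minEnclosingCircle(P[:,:2].astype(np.float32))
    A=np.c_[q[:,:2]-[x,y],np.ones(len(q))];c=np.linalg.lstsq(A,q[:,2],rcond=None)[0]
    print(n,"h",np.median(q[:,2]).round(4),"tilt",c[:2].round(3),"circ",round(cx,4),round(cy,4),round(R,4))
E
python3 -c "
from h import *
prof('side',.511,-.306);print(manip.get_obs()['wrist_force'])"
```

```text
side h 0.0628 tilt [0.002 0.016] circ 0.5124 -0.3024 0.0554
[-2.74414652  1.21899562  8.48448888]
```

The lid is sliding down level and is now near 63 mm. I'll continue to the stop.

Call:
jog_arm --motion '[[[0,0,0.02,0,0],[0,0,0.04,0,0],[0,0,0.05,0,0],[0,0,0.05,0,0]]]'

```text
clock: 5.95
eef_pos: [0.512, -0.3049, 0.0371]
eef_rot: [3.14, -0.001, 0.333]
wrist_force: [-4.3, 3.0, 13.3]
grip_width: 0.006
grasp_force: 6.7
```

Call:
jog_arm --motion '[[[0,0,0.02,0,0],[0,0,0.03,0,0],[0,0,0.03,0,0]]]'

```text
clock: 6.25
eef_pos: [0.5124, -0.3052, 0.0371]
eef_rot: [3.138, -0.002, 0.333]
wrist_force: [-7.6, 5.8, 23.1]
grip_width: 0.006
grasp_force: 11.7
```

It's at the hard stop: 23 N with no further travel. I'll retreat and move over the second lid.

Call:
jog_arm --motion '[[[0,0,-0.05,0,0],[0,0,-0.2,0,0],[0,0,-0.5,0,0],[0,0,-0.8,0,0],[0,0,-0.8,0,0]]]'

```text
clock: 6.75
eef_pos: [0.5143, -0.3065, 0.116]
eef_rot: [3.133, -0.006, 0.333]
wrist_force: [-0.0, 0.0, 1.4]
grip_width: 0.005
grasp_force: 0.0
```

Call:
jog_arm --motion '[[[0.13,-0.23,0,0,0],[0.26,-0.46,0,0,0],[0.38,-0.68,0,0,0],[0.38,-0.68,0,0,0]]]'

```text
clock: 7.15
eef_pos: [0.5252, -0.225, 0.1092]
eef_rot: [-3.139, 0.001, 0.336]
wrist_force: [-0.0, -0.3, -0.1]
grip_width: 0.007
grasp_force: 0.0
```

Call:
jog_arm --motion '[[[0.13,-0.23,0,0,0],[0.26,-0.46,0,0,0],[0.38,-0.68,0,0,0],[0.38,-0.68,0,0,0]]]'

```text
clock: 7.55
eef_pos: [0.539, -0.1494, 0.1095]
eef_rot: [-3.14, 0.001, 0.336]
wrist_force: [0.0, -0.7, -0.1]
grip_width: 0.002
grasp_force: 0.0
```

Call:
jog_arm --motion '[[[0.13,-0.23,0,0,0],[0.26,-0.46,0,0,0],[0.38,-0.68,0,0,0],[0.38,-0.68,0,0,0],[0.38,-0.68,0,0,0]]]'

```text
clock: 8.05
eef_pos: [0.5525, -0.0757, 0.1098]
eef_rot: [3.141, 0.001, 0.333]
wrist_force: [0.2, 0.2, -0.7]
grip_width: 0.005
grasp_force: 0.0
```

```bash
python3 -c "
from h import *
prof('top',.511,-.306);prof('side',.511,-.306);prof('side',.554,-.074);print(manip.get_obs()['eef_pos'],manip.get_obs()['eef_rot'])"
```

```text
top h 0.0581 tilt [0.002 0.001] circ 0.5103 -0.3061 0.0538
side h 0.0587 tilt [-0.004  0.   ] circ 0.5056 -0.3002 0.0546
side h 0.0742 tilt [-0.001  0.   ] circ 0.5507 -0.0711 0.0582
[ 0.55250346 -0.07609602  0.11012292] [3.14104552e+00 5.98272784e-04 3.31137488e-01]
```

The first lid is home, level and not shifted. Now the second one.

Call:
jog_arm --motion '[[[0.02,-0.01,0.15,0,0],[0.02,-0.01,0.3,0,0],[0.02,-0.01,0.42,0,0],[0.02,-0.01,0.5,0,0],[0.02,-0.01,0.52,0,0],[0.02,-0.01,0.52,0,0]]]'

```text
clock: 8.8
eef_pos: [0.5539, -0.0729, 0.0578]
eef_rot: [-3.141, 0.001, 0.333]
wrist_force: [0.2, -0.0, 0.3]
grip_width: 0.004
grasp_force: 0.0
```

Call:
jog_arm --motion '[[[0,0,0.02,0,0],[0,0,0.04,0,0],[0,0,0.06,0,0],[0,0,0.08,0,0],[0,0,0.1,0,0],[0,0,0.12,0,0],[0,0,0.14,0,0],[0,0,0.14,0,0]]]'

```text
clock: 9.6
eef_pos: [0.5548, -0.0731, 0.0469]
eef_rot: [3.14, -0.002, 0.333]
wrist_force: [-3.6, 1.4, 8.3]
grip_width: 0.006
grasp_force: 4.2
```

Call:
jog_arm --motion '[[[0,0,0.02,0,0],[0,0,0.04,0,0],[0,0,0.06,0,0],[0,0,0.08,0,0],[0,0,0.1,0,0],[0,0,0.1,0,0]]]'

```text
clock: 10.2
eef_pos: [0.5548, -0.0731, 0.0371]
eef_rot: [3.14, -0.002, 0.333]
wrist_force: [-3.9, 0.3, 9.0]
grip_width: 0.008
grasp_force: 4.8
```

Call:
jog_arm --motion '[[[0,0,0.02,0,0],[0,0,0.03,0,0],[0,0,0.03,0,0]]]'

```text
clock: 10.5
eef_pos: [0.5551, -0.0731, 0.037]
eef_rot: [3.14, -0.003, 0.333]
wrist_force: [-8.0, 1.9, 20.7]
grip_width: 0.002
grasp_force: 10.2
```

Hard stop again, at the same height (0.037). I'll retreat and check.

Call:
jog_arm --motion '[[[0,0,-0.05,0,0],[0,0,-0.2,0,0],[0,0,-0.5,0,0],[0,0,-0.9,0,0],[0,0,-1,0,0],[0,0,-1,0,0]]]'

```text
clock: 11.1
eef_pos: [0.5559, -0.0733, 0.1341]
eef_rot: [3.139, -0.005, 0.333]
wrist_force: [0.4, -0.0, 0.3]
grip_width: 0.004
grasp_force: 0.0
```

Call:
jog_arm --motion '[[[-0.3,0,-0.3,0,0],[-0.6,0,-0.4,0,0],[-0.9,0,-0.4,0,0],[-0.9,0,-0.4,0,0],[-0.9,0,-0.4,0,0]]]'

```text
clock: 11.6
eef_pos: [0.4684, -0.1022, 0.1696]
eef_rot: [-3.14, 0.002, 0.332]
wrist_force: [0.5, -0.5, -0.2]
grip_width: 0.008
grasp_force: 0.0
```

```bash
python3 -c "
from h import *
for n in('top','side'):
  for c in((.511,-.306),(.554,-.074),(.424,.178)): prof(n,*c)
cv2.imwrite('pics/t9.png',manip.get_image('side')[0][:,:,::-1])
print(manip.get_obs()['eef_pos'])"
```

```text
top h 0.0582 tilt [-0.004  0.002] circ 0.5066 -0.319 0.051
top h 0.0579 tilt [ 0.009 -0.004] circ 0.5569 -0.0704 0.0522
top h 0.0581 tilt [0.001 0.001] circ 0.4243 0.1773 0.0539
side h 0.0589 tilt [ 0.006 -0.003] circ 0.5111 -0.3037 0.0562
side h 0.0586 tilt [-0.002 -0.006] circ 0.5546 -0.0727 0.0565
side h 0.0588 tilt [-0.002 -0.001] circ 0.4229 0.179 0.0558
[ 0.4695516  -0.10209271  0.17089372]
```

View pics/t9.png

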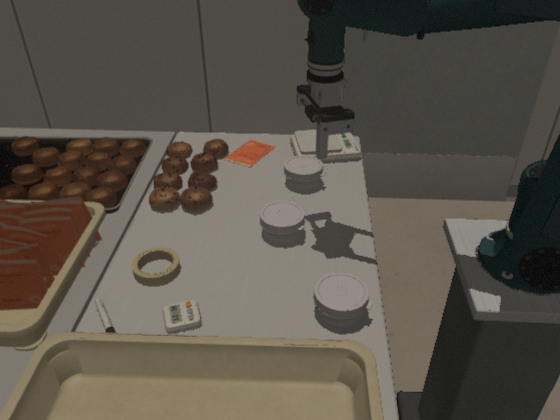

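The lids at (304,168) and (282,217) are now as low as the shut one at (341,298): all measure 58 to 59 mm. They are level and in place, and the arm is clear.

```bash
python3 -c "
from h import *
print(manip.close_job())"
```

```text
the job is handed in; nothing more can be done
None
```

Both half-on lids are pressed fully home, level and with their tubs in place; the shut tub was not touched, and the job was handed in at about 12 s of the 42 s allowed.

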